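# Show the fresh-cast fence insulator to the inspection camera

## Robot

A 6-joint arm with a two-finger parallel gripper is mounted at the origin on the work surface. World frame = base frame: x ahead of the robot, y to its left, z up, the work surface at z = 0. Lengths are in m, angles in rad, forces in N, time in s.
With the tool pointing down it reaches from about 0.375 to 0.9 m from the base axis. Payload 3.1 kg.
Tool frame: the origin (TCP) lies between the finger pads; the fingertips stand 22 mm ahead of it and the grasp point (between the pads) lies 3 mm ahead of it; z points along the fingers, y is the direction in which the jaws open and shut (so a half turn about z gives the same grasp; the last joint's range is limited). The gripper opens to 85 mm and grips with 20 to 120 N. Pads are 22 mm wide; open, the fingers measure 114 mm over their backs; the gripper's body (76 mm by 85 mm) begins 54 mm behind the grasp point. The pads swing forward as they close: fully open they stand 13 mm farther back than shut.
Start: joints at [1.099, 0.527, 1.433, -0, 1.181, -0.178], TCP at [0.181, 0.598, 0.253] pointing down, gripper open.
Joint ranges: [-3.08, 3.08], [-0.75, 2.2], [0.22, 2.44], [-1.43, 4.57], [0, 2.65], [-2.85, 2.85]. Speed limits (rad/s): [2.79, 2.79, 3.14, 3.14, 3.14, 3.14].

## Interface

Orientations are given as a unit quaternion [x, y, z, w].
In Python, from station import status, snapshot, manip gives the robot as it stands.
- The arm moves only by the tool move_arm, never from a script. Its argument "plan" is a list that holds one entry, the list of rows, each a list of 7 numbers: the turn, a rotation vector about the tool's x, y, z scaled (see below), then the shift along the tool's x, y, z scaled (see below), then the closure, from 0 (fully open) to 1 (shut). A call has exactly 8 rows; each row is the pose to reach, as a shift and turn from the pose commanded when the call began, along the tool's axes at that moment; what a row does not reach only later rows make up. The controller multiplies each number of a shift by 100 mm and each number of a turn by pi/4 rad. A row lasts 1/8 s, in which the tool goes at most 62.5 mm and 10.7 degrees, less where a joint would pass 70% of its speed; a pose out of reach is approached as far as the arm can. A call with a number of a shift or a turn outside -1 to 1 is refused whole. A call with a gripper value outside its range is refused whole. The fingers move at their own pace and stop on an object; "force" is the grip in N (left out, the last holds). Time passes only in rows, so rows that repeat a pose let the fingers close, or fill a call up. It gives the time, the measured TCP pose, the force and the opening at its end, in the units of the state.
- status.sense(): the state, without advancing time (a new reading comes with each control period).
- snapshot(name): name is "side" or "top" or "wrist"; returns a dict with "img" (480x640x3 uint8, red, green, blue), "depth" (480x640 float32, m along the optical axis (not along the pixel's ray), 0 where there is no reading), "mtx" (3x3 intrinsics, pixels), "T" (4x4, takes a point from camera to world coordinates). Camera axes: x right, y up, looking along -z (the intrinsics and any distortion apply to the point x, -y, -z); pixel columns grow to the right and rows downward; lengths in m; the calibration is good to about 2 mm. A picture is of the moment at which its call begins.
- manip.sign_off(): hands the job in, once; it reports no verdict.
The state is a dict: "t": time; "q": joint angles; "qd": joint speeds; "tau": joint torques, N m; "tcp_pos": TCP position; "tool_rot": TCP orientation; "force": force on the tool from outside, world axes, zero at the start; "ft_torque": the same for the moment, N m; "finger_gap": opening from 0.0 (shut) to 1.0 (fully open).
Only numpy, scipy, OpenCV 4.12 (cv2) and the standard library are available. Lean on these libraries where they do the work, as an engineer would, in place of code of your own. Each camera call takes 0.05 s, during which the arm holds its last target. There are 200 camera calls.

## Task

The red fence insulator has just been cast and still lies in the open lower half of its aluminium mould: lift it out and hold it up to the inspection camera on the bench, with its gate end (the round cap with the little stub) facing squarely into the lens, centred on the lens's line of sight, the face of the cap 80 mm in front of the lens, and its moulding seam level, not rolled. Finish while still holding it there, steady in the gripper and touching nothing else. Do not bump the camera out of its setting, and leave the other things on the bench where they lie.

Things in the scene. Friction and masses are not known exactly. Their poses are not given: they have to be found in the camera images.
- insulator: red plastic insulator, 75 g. Origin on its axis, mid-body; +x to the gate end, z up as it lies. Along x in mm: base flange 48 across, -26 to -18; flat-sided body 28 wide (y) x 40 tall (z), -18 to 18, grip here across y; neck 18 across, 18 to 26; cap 34 across, 26 to 34; gate stub 10 across, 34 to 40. Seam: fine dark line round it in its xy plane. The three dark bands are ribs
- gate_face (a point): centre of the cap's outer face on the insulator (where the stub starts), 34 mm along +x from the insulator's origin; axes as the insulator
- base_face (a point): centre of the insulator's base flange's outer face, 26 mm along -x from its origin; axes as the insulator
- mould: aluminium lower mould half, fixed. Origin on the bench under the insulator's origin, x to the gate end. 116 long (x -54 to 62 mm), 96 wide, flat parting face 36 mm up. Insulator axis lies level in that face, lower half sunk (body 20 mm, flange 24), upper half free; clearance 1 mm, not stuck. Steel pins 8 mm thick and high stand on the face at x, y = -44, 38 and 52, -38 mm
- lens (a point): centre of the lens front. Inspection camera: black barrel 36 mm thick, 116 long, aluminium ring light 44 across at its front, on a stiff slide and tilt joint of a grey stand (base 140 x 120 mm, steel column 316 mm tall, about 145 mm behind the lens). It looks along this point's -x, 13 to 29 degrees below level; y is level, z the picture's up. Moves only if bumped
- focus (a point): point in the air 80 mm in front of the lens on its line of sight; axes as lens, so +x points back at the lens. The insulator is well presented when its gate face lies here with its x and y axes along this point's x and y
- plier: steel fencing plier with blue handle sleeves, 250 mm long, 22 mm thick, lying flat; origin under its middle, head to +x. Bystander
- latch: green plastic slide-bolt gate latch, plate 140 x 50 mm, 54 mm tall at its knob, lying flat; origin under its middle. Bystander
- eye_bolt: galvanized eye bolt 145 mm long, 12 mm thick, eye 46 mm across, lying flat; origin near its middle, eye to +x. Bystander
- post_level: aluminium angle post level, 120 x 44 mm and 48 mm tall, yellow vial holders; origin under its middle, x along its length. Bystander
- mould_top: upper half of the mould, empty, laid parting face up, 116 x 96 x 36 mm, does not move; origin on the bench, 4 mm from its middle. Obstacle
Mind the look-alikes: they are no part of the job. There is more than one size of the insulator; the job needs the middle-sized.

How it is judged:
On the way:
1. the insulator is lifted clear of the mould, in the gripper (z of insulator in the frame of mould above 0.075 m and contact force between insulator and the fingers above 0.5 N and contact force between insulator and mould below 0.1 N), for 0.1 s.
At the end, for the whole second after the job is handed in: Held still in the fingers alone: gate face at the point 80 mm in front of the lens (within 12 mm along the line of sight, 10 mm sideways and in height), gate end towards the lens, long axis and seam each within 0.2 rad of true, camera not shifted more than 6 mm (x of gate_face in the frame of focus between -0.012 and 0.012 m and y of gate_face in the frame of focus between -0.01 and 0.01 m and z of gate_face in the frame of focus between -0.01 and 0.01 m and x of base_face in the frame of focus below -0.03 m and angle between the x axis of insulator and the x axis of focus, either way round below 0.2 rad and angle between the y axis of insulator and the y axis of focus, either way round below 0.2 rad and contact force between insulator and the fingers above 0.5 N and height (world z) of insulator above 0.08 m and contact force between insulator and mould below 0.1 N and linear speed of insulator below 0.03 m/s and angular speed of insulator below 0.2 rad/s and distance of lens from where it was at the start of the episode below 0.006 m); the arm keeps its last pose, push and grip.
It fails at once if the camera is bumped out of its setting (distance of lens from where it was at the start of the episode above 0.006 m).
It fails at once if a bystander on the bench is shoved more than 20 mm (distance of any of plier, latch, eye_bolt, post_level from where it was at the start of the episode above 0.02 m).
It also fails if it takes over 43 s, if anything falls off the work surface, if the arm or the gripper's body presses on something with over 40 N, if the wrist force passes 120 N, or if a joint passes its speed limit or range.

## Working session

There is one attempt and no reset: what is moved stays moved. The work goes in short steps, Python scripts to look and compute and a tool call to move; the robot and the scene stay as the last step left them, time stands still between calls to the robot, and variables do not carry over. Pictures are saved under pics/ and viewed, on a budget of 10 in all, crops included, one or two more only if the job needs it, and the job is handed in when it is done.

Besides the shell and the picture viewer there is one more tool, called after ">>>" as a command line: name --argument value ..., lists and objects as JSON in quotes. move_arm: Moves the arm, as the interface text tells. Its arguments: {"type":"object","properties":{"plan":{"type":"array"},"force":{"type":"number"}},"required":["plan"]}

```bash
mkdir -p pics; ls
cat > h.py <<'E'
import numpy as np, cv2
from station import status, snapshot, manip
from scipy.spatial.transform import Rotation as R
def save(name,img): cv2.imwrite('pics/'+name,img[:,:,::-1])
def cloud(s):
    d=s['depth'];K=s['mtx'];v,u=np.mgrid[:480,:640]
    P=np.stack([(u-K[0,2])/K[0,0]*d,-(v-K[1,2])/K[1,1]*d,-d],-1)
    return P@s['T'][:3,:3].T+s['T'][:3,3]
def proj(s,P):
    P=np.atleast_2d(P);c=(P-s['T'][:3,3])@s['T'][:3,:3];K=s['mtx']
    return np.stack([K[0,0]*c[:,0]/-c[:,2]+K[0,2],K[1,1]*-c[:,1]/-c[:,2]+K[1,2]],1)
E
python3 - <<'E'
from h import *
for n in ['top','side']:
    s=snapshot(n);save(n+'0.png',s['img']);np.savez(n+'0.npz',**s);print(n,s['T'].round(3).tolist(),s['mtx'].round(1).tolist())
print(status.sense())
E
```

```text
pics
top [[-0.018, 0.981, -0.192, 0.32], [-1.0, -0.018, 0.002, -0.01], [-0.001, 0.192, 0.981, 1.14], [0.0, 0.0, 0.0, 1.0]] [[433.4, 0.0, 314.1], [0.0, 433.4, 243.8], [0.0, 0.0, 1.0]]
side [[0.763, 0.354, -0.541, -0.318], [-0.647, 0.423, -0.634, -0.977], [0.005, 0.834, 0.552, 1.009], [0.0, 0.0, 0.0, 1.0]] [[550.2, 0.0, 315.3], [0.0, 550.2, 240.0], [0.0, 0.0, 1.0]]
{'t': 0.1, 'q': array([ 1.09851625e+00,  5.28372700e-01,  1.43378881e+00,  1.56289008e-06,
        1.18141996e+00, -1.78468696e-01]), 'qd': array([ 0.00157771, -0.00156516, -0.00340076,  0.00127998,  0.00010252,
        0.00131774]), 'tau': array([-2.15105542e-04, -4.43306279e+01, -1.78586143e+01, -2.73510423e-04,
        3.84371640e-03,  1.16918289e-05]), 'tcp_pos': array([0.18067069, 0.59767629, 0.25242709]), 'tool_rot': array([ 1.46378082e-01,  9.89228218e-01, -9.42003064e-04, -3.18561256e-04]), 'force': array([0.34677112, 0.00561355, 0.09053854]), 'ft_torque': array([ 0.04038019,  0.03080099, -0.0692104 ]), 'finger_gap': 1.0032442081271664}
```

View pics/top0.png

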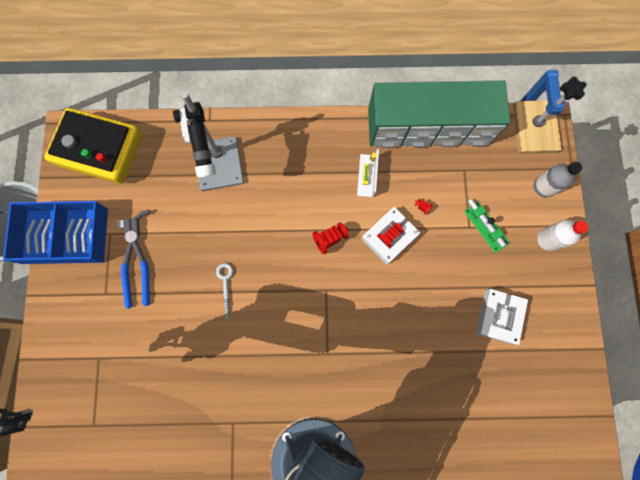

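View pics/side0.png

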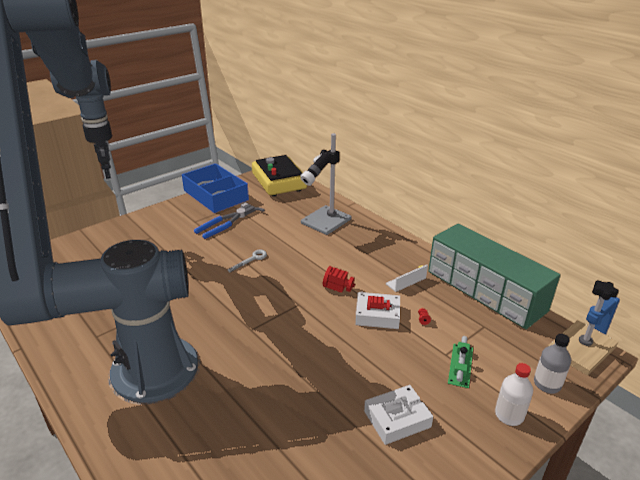

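The top view shows three red candidates: the large one at (331,237), one in the mould at (391,235) and the small one at (424,206). The one in the mould fits, since it is middle-sized and lies in the open mould half. The inspection camera is at about (200,140) with its ring near (203,168). I'll confirm these in one enlarged crop and measure.

Run:
```python
from h import *
t=dict(np.load('top0.npz'));s=dict(np.load('side0.npz'))
def crop(i,u,v,w,h): return cv2.resize(i[v:v+h,u:u+w],(400,300),interpolation=cv2.INTER_CUBIC)
a=np.hstack([crop(t['img'],310,190,134,100),crop(s['img'],320,255,120,90)])
b=np.hstack([crop(t['img'],160,85,120,90),crop(s['img'],285,130,88,66)])
save('crop1.png',np.vstack([a,b]))
for n,c in(('top',t),('side',s)):
    P=cloud(c);I=c['img'].astype(int);r,g,bl=I[...,0],I[...,1],I[...,2]
    red=((r>110)&(g<70)&(bl<70)).astype(np.uint8)
    k,l,st,ce=cv2.connectedComponentsWithStats(red)
    for i in range(1,k):
        if st[i,4]<15: continue
        p=P[l==i];xy=p[:,:2].astype(np.float32)
        print(n,'red',ce[i].round(),st[i,4],np.median(p,0).round(3),'zmax',np.percentile(p[:,2],97).round(3),cv2.minAreaRect(xy))
    wh=(I.min(-1)>120)&(I.max(-1)-I.min(-1)<25)&(abs(P[...,2]-.036)<.006)
    k,l,st,ce=cv2.connectedComponentsWithStats(wh.astype(np.uint8))
    for i in range(1,k):
        if st[i,4]>80:
            p=P[l==i];print(n,'white',ce[i].round(),st[i,4],np.median(p[:,2]).round(4),cv2.minAreaRect(p[:,:2].astype(np.float32)))
    # inspection camera
    m=(P[...,2]>.12)&(P[...,2]<.36)&(P[...,0]>.4)&(P[...,0]<.95)&(P[...,1]>.1)&(P[...,1]<.45)
    p=P[m];col=I[m];print(n,len(p),p.min(0).round(3),p.max(0).round(3))
    np.savez(n+'cam.npz',p=p,c=col)
    w=col.min(1)>150;print('bright',w.sum(),p[w].mean(0).round(3),p[w].min(0).round(3),p[w].max(0).round(3))
    d=col.max(1)<60;print('dark',d.sum(),p[d].mean(0).round(3),p[d].min(0).round(3),p[d].max(0).round(3))
```

```text
top red [ 99. 156.] 50 [0.761 0.533 0.098] zmax 0.102 ((0.7650654315948486, 0.5389521718025208), (0.03272169455885887, 0.01635899394750595), 70.41881561279297)
top red [424. 206.] 144 [ 0.636 -0.308  0.025] zmax 0.033 ((0.4935563802719116, -0.15721002221107483), (0.04341544955968857, 0.45303624868392944), 44.19580078125)
top red [580. 227.] 153 [ 0.543 -0.638  0.149] zmax 0.155 ((0.45336195826530457, -0.3675466477870941), (0.028872907161712646, 0.7627280950546265), 18.272117614746094)
top red [330. 237.] 546 [ 0.554 -0.05   0.053] zmax 0.064 ((0.5605028867721558, -0.056102726608514786), (0.06120327487587929, 0.08913880586624146), 35.78617858886719)
top red [391. 234.] 278 [ 0.554 -0.21   0.054] zmax 0.06 ((0.4595431685447693, -0.11574815213680267), (0.04168173298239708, 0.3476221561431885), 45.97429656982422)
top white [391. 235.] 1151 0.0356 ((0.5587520599365234, -0.2135988175868988), (0.09552010893821716, 0.11694952845573425), 43.16253662109375)
top white [504. 316.] 1455 0.0356 ((0.3424384295940399, -0.48731130361557007), (0.09898737072944641, 0.11633740365505219), 72.731575012207
[... 1501 characters left out ...]
638795554637909), (0.016057824715971947, 0.06904344260692596), 0.9028740525245667)
side white [548. 380.] 107 0.0363 ((0.6717596650123596, -0.6511054635047913), (0.028553176671266556, 0.06259233504533768), 11.928235054016113)
side white [399. 411.] 1608 0.0358 ((0.3437259793281555, -0.48574957251548767), (0.10108140110969543, 0.11848728358745575), 72.72613525390625)
side white [510. 412.] 120 0.0359 ((0.5255971550941467, -0.6462233662605286), (0.027923380956053734, 0.062351927161216736), 17.442041397094727)
side 810 [0.661 0.207 0.121] [0.822 0.299 0.319]
bright 71 [0.694 0.238 0.232] [0.661 0.21  0.216] [0.809 0.278 0.317]
dark 337 [0.757 0.239 0.243] [0.663 0.213 0.196] [0.82  0.299 0.266]
```

View pics/crop1.png

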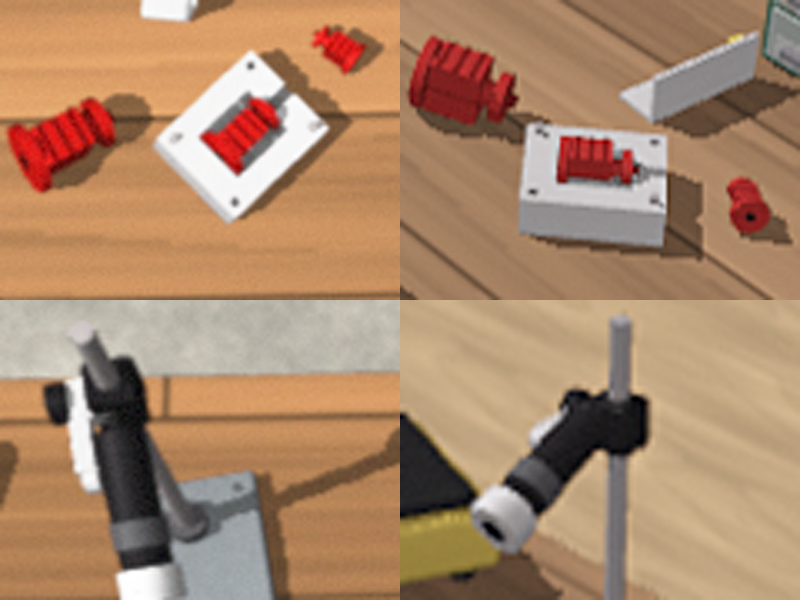

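```bash
cat >> h.py <<'E'
def dl(T0,T1):
    # tool-frame delta in move_arm units
    (p0,r0),(p1,r1)=T0,T1
    return np.r_[(r0.inv()*r1).as_rotvec()/(np.pi/4), r0.inv().apply(np.array(p1)-p0)/.1].round(3)
def cur():
    s=status.sense(); return s['tcp_pos'],R.from_quat(s['tool_rot'])
def tool(xi,yi): # tool pose for insulator axes x,y : tool y=yi, z=-zi -> x=y×z
    z=-np.cross(xi,yi); return R.from_matrix(np.stack([np.cross(yi,z),yi,z],1))
E
python3 - <<'E'
from h import *
from scipy.optimize import least_squares
A=[np.load(n+'cam.npz') for n in('top','side')]
p=np.vstack([a['p'] for a in A]);c=np.vstack([a['c'] for a in A]);src=np.r_[[0]*len(A[0]['p']),[1]*len(A[1]['p'])]
def ax(v): y,t=v[2:4]; x=np.array([np.cos(t)*np.cos(y),np.cos(t)*np.sin(y),np.sin(t)]);yy=np.array([-np.sin(y),np.cos(y),0]);return x,yy,np.cross(x,yy)
# params: y0,z0 at x=.70, yaw,pitch
def rad(v,q):
    x,y,z=ax(v);d=q-np.array([.70,v[0],v[1]]);return np.hypot(d@y,d@z),d@x
for tag,sel in(('both',src>=0),('top',src==0),('side',src==1)):
    q=p[sel];cc=c[sel];v=np.array([.235,.22,-.05,.37])
    for it in range(8):
        r,s=rad(v,q);xb=(s>0)&(s<.075)&(abs(r-.018)<(.012 if it<3 else .006))
        v=least_squares(lambda v:rad(v,q[xb])[0]-.018,v,loss='soft_l1',f_scale=.002).x
    r,s=rad(v,q);m=r<.028
    x,_,_=ax(v);s0=np.percentile(s[m],1)
    f=[np.percentile(s[m],k).round(4) for k in(0,.5,1,2,4)]
    print(tag,v.round(4),xb.sum(),np.std(r[xb]-.018).round(4),'front s',f,'lens',(np.array([.70,v[0],v[1]])+s0*x).round(4),
     'ring med r',[ (np.median(r[m&(s>a)&(s<a+.005)]).round(4)) for a in np.arange(-.045,.05,.005)])
mo=np.array([.556,-.2105]);yaw=np.radians(-46.9)
r=tool(np.array([np.cos(yaw),np.sin(yaw),0]),np.array([-np.sin(yaw),np.cos(yaw),0]))
print(r.as_matrix().round(3).tolist())
p0,r0=cur();print((r0.inv()*r).as_rotvec(degrees=True))
from scipy.spatial.transform import Slerp
sl=Slerp([0,1],R.concatenate([r0,r]));P1=np.r_[mo,.19];n=7;T=(p0,r0)
for k in range(1,n+1):
    T1=(p0+(P1-p0)*k/n,sl(k/n));print(dl(T,T1).tolist());T=T1
E
```

```text
both [0.2345 0.2173 0.1953 0.3851] 859 0.0021 front s [np.float64(-0.0387), np.float64(-0.0363), np.float64(-0.0358), np.float64(-0.0344), np.float64(-0.0327)] lens [0.6674 0.2281 0.2039] ring med r [np.float64(nan), np.float64(0.0147), np.float64(0.0189), np.float64(0.0199), np.float64(0.02), np.float64(0.0202), np.float64(0.017), np.float64(0.0168), np.float64(0.0161), np.float64(0.018), np.float64(0.0188), np.float64(0.0189), np.float64(0.0188), np.float64(0.0171), np.float64(0.0172), np.float64(0.0172), np.float64(0.018), np.float64(0.0176), np.float64(0.018)]
top [0.2345 0.2172 0.1887 0.3861] 628 0.0018 front s [np.float64(-0.0366), np.float64(-0.0353), np.float64(-0.0345), np.float64(-0.0329), np.float64(-0.0298)] lens [0.6686 0.2285 0.2042] ring med r [np.float64(nan), np.float64(0.0179), np.float64(0.0193), np.float64(0.0203), np.float64(0.0201), np.float64(0.0205), np.float64(0.0171), np.float64(0.017), np.float64(0.0162), np.float64(0.0182), np.float64(0.0188), np.float64(0.0189), np.float64(0.0193), np.float64(0.0172), np.float64(0.0174), np.float64(0.0167), np.float64(0.0
[... 359 characters left out ...]
 np.float64(0.0178), np.float64(0.016), np.float64(0.0171), np.float64(0.0175), np.float64(0.019), np.float64(0.0186), np.float64(0.0179), np.float64(0.0173), np.float64(0.0168), np.float64(0.0177), np.float64(0.0179), np.float64(0.0173), np.float64(0.0195)]
[[-0.683, 0.73, 0.0], [0.73, 0.683, 0.0], [0.0, 0.0, -1.0]]
[-1.14870448e-01  9.57686001e-03  3.00658036e+01]
[-0.0, 0.0, 0.095, -0.848, -0.95, 0.091]
[-0.0, 0.0, 0.095, -0.916, -0.883, 0.09]
[-0.0, 0.0, 0.095, -0.98, -0.812, 0.09]
[-0.0, 0.0, 0.095, -1.038, -0.737, 0.09]
[-0.0, 0.0, 0.095, -1.09, -0.657, 0.09]
[-0.0, 0.0, 0.095, -1.136, -0.573, 0.09]
[-0.0, 0.0, 0.095, -1.176, -0.487, 0.089]
  return _methods._mean(a, axis=axis, dtype=dtype,
  ret = ret.dtype.type(ret / rcount)
```

The measurements agree between views:
- **Mould:** origin about (0.556, -0.2105), gate yaw about -46.8°.
- **Lens:** about (0.667, 0.228, 0.204), yaw 11°, pitch 22°.

The crop shows the mould insulator's gate end at the upper right, with the smaller and larger look-alikes lying on the bench. Moving over the mould now.

>>> move_arm --plan '[[[0,0,0,-0.1,-0.12,0.01,0],[0,0,0,-0.2,-0.24,0.02,0],[0,0,0,-0.3,-0.36,0.03,0],[0,0,0,-0.42,-0.48,0.04,0],[0,0,0,-0.54,-0.6,0.05,0],[0,0,0,-0.66,-0.72,0.06,0],[0,0,0,-0.76,-0.84,0.08,0],[0,0,0,-0.85,-0.95,0.09,0]]]'

```text
t: 1.1
tcp_pos: [0.2352, 0.4816, 0.2442]
tool_rot: [0.146, 0.989, -0.0, -0.0]
force: [0.0, 1.3, -0.3]
finger_gap: 0.996
```

>>> move_arm --plan '[[[0,0,0,-0.1,-0.12,0.01,0],[0,0,0,-0.2,-0.24,0.02,0],[0,0,0,-0.3,-0.36,0.03,0],[0,0,0,-0.42,-0.48,0.04,0],[0,0,0,-0.54,-0.6,0.05,0],[0,0,0,-0.66,-0.72,0.06,0],[0,0,0,-0.76,-0.84,0.08,0],[0,0,0,-0.85,-0.95,0.09,0]]]'

```text
t: 2.1
tcp_pos: [0.289, 0.3661, 0.2352]
tool_rot: [0.147, 0.989, -0.0, -0.0]
force: [-0.5, -0.4, -0.1]
finger_gap: 1.002
```

>>> move_arm --plan '[[[0,0,0,-0.1,-0.12,0.01,0],[0,0,0,-0.2,-0.24,0.02,0],[0,0,0,-0.3,-0.36,0.03,0],[0,0,0,-0.42,-0.48,0.04,0],[0,0,0,-0.54,-0.6,0.05,0],[0,0,0,-0.66,-0.72,0.06,0],[0,0,0,-0.76,-0.84,0.08,0],[0,0,0,-0.85,-0.95,0.09,0]]]'

```text
t: 3.1
tcp_pos: [0.3428, 0.2506, 0.2262]
tool_rot: [0.146, 0.989, -0.0, -0.0]
force: [0.1, -0.1, 1.3]
finger_gap: 1.0
```

>>> move_arm --plan '[[[0,0,0,-0.1,-0.12,0.01,0],[0,0,0,-0.2,-0.24,0.02,0],[0,0,0,-0.3,-0.36,0.03,0],[0,0,0,-0.42,-0.48,0.04,0],[0,0,0,-0.54,-0.6,0.05,0],[0,0,0,-0.66,-0.72,0.06,0],[0,0,0,-0.76,-0.84,0.08,0],[0,0,0,-0.85,-0.95,0.09,0]]]'

```text
t: 4.1
tcp_pos: [0.3965, 0.1351, 0.2172]
tool_rot: [0.146, 0.989, -0.0, -0.0]
force: [-0.0, 0.4, -0.5]
finger_gap: 0.999
```

>>> move_arm --plan '[[[0,0,0,-0.1,-0.12,0.01,0],[0,0,0,-0.2,-0.24,0.02,0],[0,0,0,-0.3,-0.36,0.03,0],[0,0,0,-0.42,-0.48,0.04,0],[0,0,0,-0.54,-0.6,0.05,0],[0,0,0,-0.66,-0.72,0.06,0],[0,0,0,-0.76,-0.84,0.08,0],[0,0,0,-0.85,-0.95,0.09,0]]]'

```text
t: 5.1
tcp_pos: [0.4505, 0.0195, 0.2081]
tool_rot: [0.146, 0.989, 0.0, -0.0]
force: [0.5, 0.5, -0.5]
finger_gap: 0.999
```

>>> move_arm --plan '[[[0,0,0,-0.1,-0.12,0.01,0],[0,0,0,-0.2,-0.24,0.02,0],[0,0,0,-0.3,-0.36,0.03,0],[0,0,0,-0.42,-0.48,0.04,0],[0,0,0,-0.54,-0.6,0.05,0],[0,0,0,-0.66,-0.72,0.06,0],[0,0,0,-0.76,-0.84,0.08,0],[0,0,0,-0.85,-0.95,0.09,0]]]'

```text
t: 6.1
tcp_pos: [0.5043, -0.096, 0.1991]
tool_rot: [0.146, 0.989, 0.0, -0.0]
force: [-0.2, 0.5, 0.8]
finger_gap: 0.999
```

>>> move_arm --plan '[[[0,0,0.08,-0.1,-0.12,0.01,0],[0,0,0.16,-0.2,-0.24,0.02,0],[0,0,0.25,-0.3,-0.36,0.03,0],[0,0,0.33,-0.42,-0.48,0.04,0],[0,0,0.42,-0.54,-0.6,0.05,0],[0,0,0.5,-0.66,-0.72,0.06,0],[0,0,0.6,-0.76,-0.84,0.08,0],[0,0,0.67,-0.85,-0.95,0.09,0]]]'

```text
t: 7.1
tcp_pos: [0.558, -0.2114, 0.19]
tool_rot: [0.4, 0.917, 0.0, -0.0]
force: [-0.3, 0.4, -0.8]
finger_gap: 1.0
```

Run:
```python
from h import *
s=snapshot('wrist');save('w1.png',s['img']);P=cloud(s);I=s['img'].astype(int)
red=((I[...,0]>90)&(I[...,1]<70)&(I[...,2]<70)).astype(np.uint8)
k,l,st,ce=cv2.connectedComponentsWithStats(red)
for i in range(1,k):
    if st[i,4]<300: continue
    p=P[(l==i)&(s['depth']>0)];rc=cv2.minAreaRect(p[:,:2].astype(np.float32));print(ce[i].round(),st[i,4],np.median(p,0).round(4),np.percentile(p[:,2],[2,50,98]).round(4),rc)
    d=p[:,:2]-p[:,:2].mean(0);print('pca',np.degrees(np.arctan2(*np.linalg.eigh(d.T@d)[1][::-1,1])))
w=((I.min(-1)>120)&(abs(P[...,2]-.036)<.005)).astype(np.uint8)
k,l,st,ce=cv2.connectedComponentsWithStats(w)
for i in range(1,k):
    if st[i,4]>2000: p=P[l==i];print('mould',ce[i],np.median(p[:,2]),cv2.minAreaRect(p[:,:2].astype(np.float32)))
mo=np.array([.556,-.2105]);print(proj(s,[[*mo,.036]]), s['T'].round(3).tolist())
```

```text
[493.  51.] 8851 [ 0.5596 -0.0638  0.0535] [0.009  0.0535 0.058 ] ((0.562235951423645, -0.06260600686073303), (0.0468275249004364, 0.08428323268890381), 18.373516082763672)
pca 114.72631035799601
[323. 229.] 3468 [ 0.5595 -0.2103  0.0556] [0.038  0.0556 0.0595] ((0.5615705251693726, -0.21436652541160583), (0.04715890437364578, 0.06609390676021576), 40.52793502807617)
pca 133.43551172596304
[317. 356.] 1637 [ 0.6375 -0.3029  0.0254] [0.0041 0.0254 0.0324] ((0.6488021016120911, -0.3102821409702301), (0.04725068435072899, 0.04956591874361038), 47.5040397644043)
pca 45.96102377493383
mould [324.93530367 210.77830464] 0.0358730385105015 ((0.5607269406318665, -0.21127289533615112), (0.09639492630958557, 0.11677587032318115), 42.200870513916016)
[[319.75094303 217.15761671]] [[0.732, -0.646, -0.216, 0.502], [0.681, 0.694, 0.234, -0.151], [-0.001, -0.318, 0.948, 0.31], [0.0, 0.0, 0.0, 1.0]]
```

View pics/w1.png

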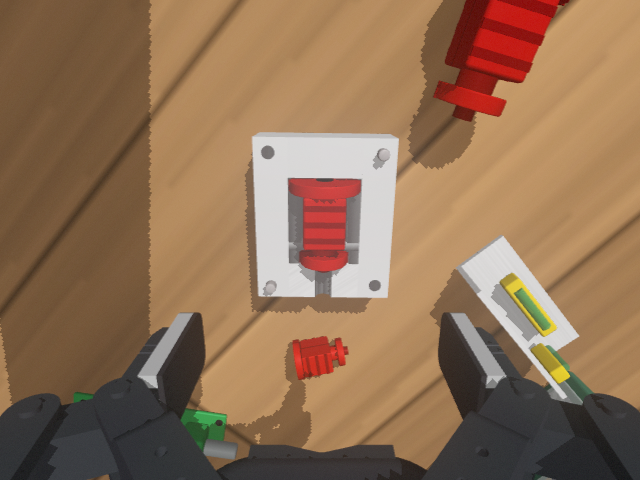

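The wrist view shows the middle insulator in the mould at about (323,225), cap towards the bottom of the picture, and the jaws parallel to its sides. The mould origin refines to about (0.557, -0.209), so I go down and close.

>>> move_arm --plan '[[[0,0,0,0.01,0.01,0.1,0],[0,0,0,0.02,0.01,0.22,0],[0,0,0,0.02,0.01,0.36,0],[0,0,0,0.02,0.01,0.5,0],[0,0,0,0.02,0.01,0.64,0],[0,0,0,0.02,0.01,0.76,0],[0,0,0,0.02,0.01,0.86,0],[0,0,0,0.02,0.01,0.9,0]]]'

```text
t: 8.15
tcp_pos: [0.557, -0.2083, 0.0995]
tool_rot: [0.399, 0.917, 0.0, -0.0]
force: [-0.3, -0.2, 0.4]
finger_gap: 0.996
```

>>> move_arm --plan '[[[0,0,0,0,0,0.12,0],[0,0,0,0,0,0.24,0],[0,0,0,0,0,0.34,0],[0,0,0,0,0,0.39,0],[0,0,0,0,0,0.39,0.5],[0,0,0,0,0,0.39,0.8],[0,0,0,0,0,0.39,1],[0,0,0,0,0,0.39,1]]]' --force 50

```text
t: 9.15
tcp_pos: [0.5578, -0.2087, 0.062]
tool_rot: [0.399, 0.917, -0.0, 0.001]
force: [-0.3, -0.3, 3.3]
finger_gap: 0.316
```

>>> move_arm --plan '[[[0,0,0,0,0,0,1],[0,0,0,0,0,0,1],[0,0,0,0,0,0,1],[0,0,0,0,0,0,1],[0,0,0,0,0,0,1],[0,0,0,0,0,0,1],[0,0,0,0,0,0,1],[0,0,0,0,0,0,1]]]'

```text
t: 10.15
tcp_pos: [0.5577, -0.2087, 0.0619]
tool_rot: [0.399, 0.917, -0.0, 0.001]
force: [0.5, 1.0, 5.9]
finger_gap: 0.314
```

>>> move_arm --plan '[[[0,0,0,0,0,-0.06,1],[0,0,0,0,0,-0.16,1],[0,0,0,0,0,-0.28,1],[0,0,0,0,0,-0.44,1],[0,0,0,0,0,-0.6,1],[0,0,0,0,0,-0.76,1],[0,0,0,0,0,-0.92,1],[0,0,0,0,0,-1,1]]]'

```text
t: 11.15
tcp_pos: [0.5577, -0.2087, 0.1629]
tool_rot: [0.399, 0.917, -0.0, 0.001]
force: [-0.0, -0.3, -1.2]
finger_gap: 0.312
```

Run:
```python
from h import *
p,r=cur();print(p.round(4),r.as_matrix().round(3).tolist())
for n in('wrist','side','top'):
    s=snapshot(n);np.savez(n+'2.npz',**s);P=cloud(s);I=s['img'].astype(int)
    red=((I[...,0]>90)&(I[...,1]<70)&(I[...,2]<70)&(s['depth']>0))
    q=r.inv().apply(P[red]-p);m=(abs(q)<[.06,.04,.07]).all(1)&(q[:,2]>-.03);q=q[m]
    print(n,m.sum(),np.percentile(q,[1,5,50,95,99],axis=0).round(4).tolist())
    if n=='wrist':save('w2.png',s['img'])
mo=np.array([.5573,-.2091])
lens=np.array([.667,.228,.204]);yw,pt=.195,.385
x=np.array([np.cos(pt)*np.cos(yw),np.cos(pt)*np.sin(yw),np.sin(pt)]);y=np.array([-np.sin(yw),np.cos(yw),0])
rt=tool(x,y);org=lens-x*.080-x*.034
pt_=org-rt.apply([0,0,.026]);print('target',pt_,'ins org',org,(r.inv()*rt).as_rotvec(degrees=True), pt_-p)
```

```text
[ 0.5577 -0.2087  0.1629] [[-0.682, 0.731, 0.002], [0.731, 0.682, -0.001], [-0.002, 0.001, -1.0]]
wrist 14699 [[-0.0323, -0.0207, 0.0021], [-0.0286, -0.0154, 0.0032], [0.0131, 0.0002, 0.0067], [0.0264, 0.0164, 0.0352], [0.0266, 0.0215, 0.0436]]
side 218 [[-0.038, -0.0267, -0.0002], [-0.0324, -0.0229, 0.0029], [-0.0009, -0.0131, 0.0187], [0.0228, 0.0042, 0.0382], [0.0243, 0.01, 0.0414]]Traceback (most recent call last):
  File "<stdin>", line 7, in <module>
    return _quantile_unchecked(
        a, q, axis, out, overwrite_input, method, keepdims, weights)
    return _ureduce(a,
                    func=_quantile_ureduce_func,
    ...<5 lines>...
                    overwrite_input=overwrite_input,
                    method=method)
    r = func(a, **kwargs)
    result = _quantile(arr,
                       quantiles=q,
    ...<2 lines>...
                       out=out,
                       weights=wgt)
    slices_having_nans = np.isnan(arr[-1, ...])
                                  ~~~^^^^^^^^^
IndexError: index -1 is out of bounds for axis 0 with size 0
```

View pics/w2.png

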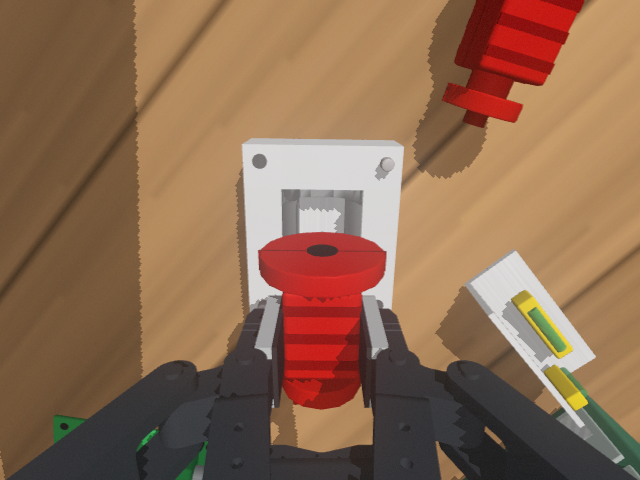

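The insulator is in the jaws, base flange towards the camera at about (322,260), seam horizontal, and the mould is empty below. Next is the route to the focus.

Run:
```python
from h import *
p,r=cur()
s=np.load('wrist2.npz');P=cloud(s);I=s['img'].astype(int)
red=((I[...,0]>90)&(I[...,1]<70)&(I[...,2]<70)&(s['depth']>0))
q=r.inv().apply(P[red]-p);m=(q[:,0]>.0235)&(q[:,0]<.029)&(abs(q[:,1])<.026)&(abs(q[:,2]-.026)<.026);f=q[m]
print('base face x=a+b*y+c*z',np.linalg.lstsq(np.c_[np.ones(len(f)),f[:,1:]-[0,.026]],f[:,0],rcond=None)[0].round(4),len(f),f.mean(0).round(4))
lens=np.array([.667,.228,.204]);yw,pt=.195,.385
x=np.array([np.cos(pt)*np.cos(yw),np.cos(pt)*np.sin(yw),np.sin(pt)]);y=np.array([-np.sin(yw),np.cos(yw),0])
rt=tool(x,y);org=lens-x*.080-x*.034
tp=org-rt.apply([.0005,0,.026]);print('target',tp,'ins org',org,(r.inv()*rt).as_rotvec(degrees=True),tp-p)
far=tp-x*.10+[0,0,.03]
W=[(p+[0,0,.08],r),(far,rt),(tp,rt)]
# first: leg 1 straight up/left w/o turn
for nm,(a,b,n) in {'leg1':((p,r),(far,r),4),'far->tp':((far,rt),(tp,rt),1)}.items(): print(nm,dl(a,b))
print('turn',dl((far,r),(far,rt)))
print('far',far)
```

```text
base face x=a+b*y+c*z [ 0.0257 -0.0081  0.0152] 4769 [0.0256 0.0006 0.0188]
target [0.55422253 0.20572534 0.1854708 ] ins org [0.56334739 0.20752759 0.16118626] [-11.19936952 -20.0858389  -57.40372091] [-0.00311579  0.4142292   0.02376307]
leg1 [ 0.     0.     0.     3.539  2.016 -0.164]
far->tp [ 0.     0.     0.    -0.887  0.     0.278]
turn [-0.249 -0.446 -1.276  0.     0.     0.   ]
far [0.46329918 0.18776709 0.17791488]
```

>>> move_arm --plan '[[[0,0,0,0.08,0.05,-0.02,1],[0,0,0,0.2,0.11,-0.04,1],[0,0,0,0.33,0.18,-0.06,1],[0,0,0,0.45,0.25,-0.08,1],[0,0,0,0.57,0.32,-0.1,1],[0,0,0,0.68,0.39,-0.1,1],[0,0,0,0.79,0.45,-0.1,1],[0,0,0,0.89,0.5,-0.1,1]]]'

```text
t: 12.3
tcp_pos: [0.5329, -0.1085, 0.1713]
tool_rot: [0.399, 0.917, -0.0, -0.0]
force: [0.0, 0.9, -1.2]
finger_gap: 0.314
```

>>> move_arm --plan '[[[0,0,0,0.11,0.06,-0.02,1],[0,0,0,0.22,0.12,-0.04,1],[0,0,0,0.33,0.18,-0.06,1],[0,0,0,0.45,0.25,-0.08,1],[0,0,0,0.57,0.32,-0.1,1],[0,0,0,0.68,0.39,-0.1,1],[0,0,0,0.79,0.45,-0.1,1],[0,0,0,0.89,0.5,-0.1,1]]]'

```text
t: 13.3
tcp_pos: [0.5087, -0.0093, 0.1813]
tool_rot: [0.399, 0.917, -0.0, -0.0]
force: [0.3, 1.2, -1.5]
finger_gap: 0.316
```

>>> move_arm --plan '[[[0,0,0,0.11,0.06,-0.02,1],[0,0,0,0.22,0.12,-0.04,1],[0,0,0,0.33,0.18,-0.06,1],[0,0,0,0.45,0.25,-0.08,1],[0,0,0,0.57,0.32,-0.1,1],[0,0,0,0.68,0.39,-0.1,1],[0,0,0,0.79,0.45,-0.1,1],[0,0,0,0.89,0.5,-0.1,1]]]'

```text
t: 14.3
tcp_pos: [0.4845, 0.0899, 0.1912]
tool_rot: [0.398, 0.917, -0.0, -0.0]
force: [0.6, 0.2, -0.8]
finger_gap: 0.317
```

>>> move_arm --plan '[[[0,0,0,0.11,0.06,-0.02,1],[0,0,0,0.22,0.12,-0.04,1],[0,0,0,0.33,0.18,-0.06,1],[0,0,0,0.45,0.25,-0.08,1],[0,0,0,0.57,0.32,-0.1,1],[0,0,0,0.68,0.39,-0.1,1],[0,0,0,0.79,0.45,-0.1,1],[0,0,0,0.87,0.5,-0.1,1]]]'

```text
t: 15.3
tcp_pos: [0.4616, 0.1876, 0.2012]
tool_rot: [0.398, 0.917, -0.0, -0.0]
force: [-0.0, 0.2, -1.0]
finger_gap: 0.315
```

>>> move_arm --plan '[[[-0.01,-0.02,-0.07,0,0,0,1],[-0.03,-0.05,-0.15,0,0,0,1],[-0.05,-0.08,-0.24,0,0,0,1],[-0.06,-0.11,-0.32,0,0,0,1],[-0.08,-0.14,-0.41,0,0,0,1],[-0.1,-0.17,-0.5,0,0,0,1],[-0.11,-0.2,-0.58,0,0,0,1],[-0.12,-0.22,-0.64,0,0,0,1]]]'

```text
t: 16.3
tcp_pos: [0.4617, 0.187, 0.2012]
tool_rot: [0.156, 0.983, 0.009, 0.097]
force: [-0.3, 0.3, -0.9]
finger_gap: 0.316
```

>>> move_arm --plan '[[[-0.01,-0.02,-0.07,0,0,0,1],[-0.03,-0.05,-0.15,0,0,0,1],[-0.05,-0.08,-0.24,0,0,0,1],[-0.06,-0.11,-0.32,0,0,0,1],[-0.08,-0.14,-0.41,0,0,0,1],[-0.1,-0.17,-0.5,0,0,0,1],[-0.11,-0.2,-0.58,0,0,0,1],[-0.12,-0.22,-0.64,0,0,0,1]]]'

```text
t: 17.3
tcp_pos: [0.4617, 0.1869, 0.2012]
tool_rot: [-0.098, 0.977, 0.017, 0.187]
force: [0.3, -0.3, -1.3]
finger_gap: 0.313
```

```bash
cat > m.py <<'E'
from h import *
lens=np.array([.667,.228,.204]);yw,pt=.195,.385
x=np.array([np.cos(pt)*np.cos(yw),np.cos(pt)*np.sin(yw),np.sin(pt)]);y=np.array([-np.sin(yw),np.cos(yw),0])
rt=tool(x,y);org=lens-x*.114;tp=org-rt.apply([.0005,0,.026])
p,r=cur();s=status.sense();print(s['t'],p.round(4),s['finger_gap'],s['q'].round(2));print('to go',dl((p,r),(tp,rt)).tolist())
E
python3 - <<'E'
from m import *
s=snapshot('wrist');np.savez('wrist3.npz',**s);save('w3.png',s['img'])
print('lens in wrist px',proj(s,[lens,lens+x*.05,org+x*.034]).round(0).tolist())
E
```

```text
17.3 [0.4617 0.1869 0.2012] 0.3134146675066913 [ 0.15  0.36  2.05  0.04  0.35 -1.65]
to go [-0.003, -0.011, 0.006, -0.82, 0.002, 0.493]
lens in wrist px [[320.0, 536.0], [320.0, 587.0], [321.0, 440.0]]
```

View pics/w3.png

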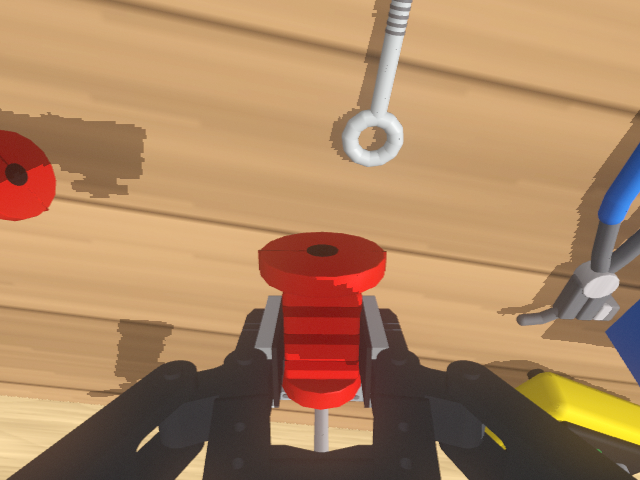

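The insulator has not slipped in the jaws and is aligned; the stand's column shows behind it at (321,425). I make the final approach and then check with the outside cameras.

>>> move_arm --plan '[[[0,-0.01,0,-0.08,0,0.05,1],[0,-0.01,0,-0.18,0,0.12,1],[0,-0.01,0,-0.3,0,0.2,1],[0,-0.01,0,-0.42,0,0.28,1],[0,-0.01,0,-0.54,0,0.35,1],[0,-0.01,0,-0.66,0,0.42,1],[0,-0.01,0,-0.76,0,0.47,1],[0,-0.01,0,-0.82,0,0.49,1]]]'

```text
t: 18.35
tcp_pos: [0.5552, 0.2053, 0.1859]
tool_rot: [-0.097, 0.977, 0.017, 0.191]
force: [-0.4, -0.5, -0.6]
finger_gap: 0.315
```

Run:
```python
from m import *
Rf=np.stack([x,y,np.cross(x,y)],1)
print('focus->tcp-derived gate', ((p+r.apply([.0005-.034,0,.026])-(lens-.08*x))@Rf).round(4))
crops=[]
for n in('top','side'):
    s=snapshot(n);np.savez(n+'4.npz',**s);P=cloud(s);I=s['img'].astype(int)
    q=(P-lens)@Rf  # lens frame
    red=(I[...,0]>80)&(I[...,1]<60)&(I[...,2]<60)&(abs(q[...,0]+.11)<.06)&(abs(q[...,1])<.05)&(abs(q[...,2])<.05)
    f=q[red];print(n,'red',len(f),np.percentile(f,[1,5,50,95,99],axis=0).round(4).tolist())
    w=(I.min(-1)>120)&(abs(q[...,0]-.015)<.025)&(np.hypot(q[...,1],q[...,2])<.03)
    f=q[w];print(n,'ring',len(f),np.percentile(f,[1,5,50,95,99],axis=0).round(4).tolist())
    print('px',proj(s,[lens,lens-.08*x,lens-.14*x]).round().tolist())
    u,v=proj(s,lens-.07*x)[0].astype(int)
    crops.append(cv2.resize(s['img'][v-45:v+45,u-45:u+45],(400,400),interpolation=cv2.INTER_CUBIC))
save('c4.png',np.hstack(crops))
```

```text
18.35 [0.5552 0.2053 0.1859] 0.3145457783764188 [ 0.16  0.49  1.85  0.03  0.42 -1.63]
to go [-0.003, -0.0, 0.004, 0.01, 0.006, 0.0]
focus->tcp-derived gate [ 0.001  -0.0005  0.    ]
top red 83 [[-0.1022, -0.0175, 0.0023], [-0.0994, -0.0172, 0.0034], [-0.0859, -0.006, 0.0134], [-0.0789, 0.0081, 0.0193], [-0.0768, 0.0107, 0.021]]
top ring 215 [[-0.0, -0.0208, -0.0012], [0.0012, -0.0196, 0.0035], [0.0119, -0.002, 0.0158], [0.0232, 0.0179, 0.02], [0.0391, 0.0208, 0.0213]]
px [[207.0, 175.0], [216.0, 209.0], [222.0, 234.0]]
side red 177 [[-0.1401, -0.0278, -0.0157], [-0.1389, -0.024, -0.0124], [-0.1291, -0.0103, 0.0085], [-0.083, 0.0123, 0.0246], [-0.0783, 0.0185, 0.0292]]
side ring 117 [[-0.0016, -0.0224, -0.0208], [0.0004, -0.0206, -0.0124], [0.0102, -0.0068, 0.0129], [0.024, 0.014, 0.0212], [0.0276, 0.0185, 0.0248]]
px [[305.0, 181.0], [290.0, 198.0], [279.0, 211.0]]
```

View pics/c4.png

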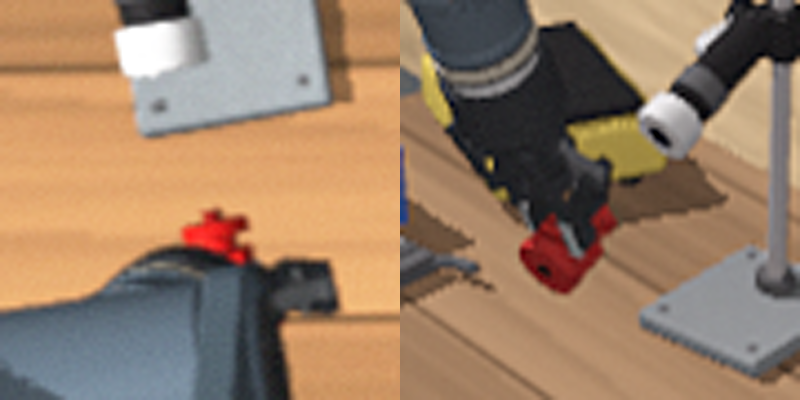

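The top crop shows the cap facing the ring with a clear gap. The side crop shows the insulator held in line with the barrel and touching nothing else. One steady second for settling, then I hand in.

>>> move_arm --plan '[[[0,0,0,0.01,0,0,1],[0,0,0,0.01,0,0,1],[0,0,0,0.01,0,0,1],[0,0,0,0.01,0,0,1],[0,0,0,0.01,0,0,1],[0,0,0,0.01,0,0,1],[0,0,0,0.01,0,0,1],[0,0,0,0.01,0,0,1]]]'

```text
t: 19.45
tcp_pos: [0.5535, 0.2051, 0.1855]
tool_rot: [-0.097, 0.977, 0.017, 0.19]
force: [-0.2, 0.5, -1.3]
finger_gap: 0.314
```

Run:
```python
from m import *
print(abs(status.sense()['qd']).max());print(manip.sign_off())
```

```text
19.45 [0.5535 0.2051 0.1855] 0.3143050193894993 [ 0.16  0.48  1.86  0.03  0.42 -1.63]
to go [-0.003, -0.0, 0.004, -0.007, 0.005, 0.004]
0.0020653736710468753
the job is handed in; nothing more can be done
None
```

I lifted the middle-sized insulator out of the mould and carried it round to the inspection camera. I handed the job in at 19.5 s with it held in front of the lens at a 50 N grip. Handing in gave no verdict, so success rests on the checks below.

- **Position:** the arm's own pose put the gate face within about 1 mm of the focus and the axes within 0.01 rad. The opening stayed steady and the joints were almost still.
- **Lens fit:** fresh top and side pictures, taken just before a final 1 mm correction, showed the ring light centred on the fitted line of sight to about 1–2 mm. The lens front had not moved.
- **Gap:** the same pictures put the cap face about 79–80 mm from the lens. Few red points were visible from the top, because the arm hid much of the insulator.
- **Weaker checks:** the base-face slope in the wrist picture read about 0.015 rad or less. The yaw fitted for the camera differed by about 0.02 rad between the two views. Both are well inside the 0.2 rad limit.

No check failed. I did not re-measure the bystanders at the end, but the arm kept clear of them and no contact force showed on the way.

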